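# Unfold the draining hook and hang the slide rack on it

### The arm

A 6-joint arm with a two-finger parallel gripper is mounted at the origin on a cart in front of the work surface, level with it; the furniture and walls round the work are solid. World frame = base frame: x ahead of the robot, y to its left, z up, the work surface at z = 0. Lengths are in m, angles in degrees, forces in N, time in s.
With the tool pointing down it reaches from about 0.4 to 0.825 m from the base axis. Payload 7 kg.
Tool frame: the origin (TCP) lies at the very end of the fingers, on their centre line; the grasp point (between the pads) lies 19 mm behind it; z points along the fingers, y is the direction in which the jaws open and shut (so a half turn about z gives the same grasp; the last joint's range is limited). The gripper opens to 88 mm and grips with 3 to 60 N. Pads are 19 mm wide; open, the fingers measure 130 mm over their backs; the gripper's body (78 mm by 193 mm) begins 47 mm behind the grasp point.
Start: joints at [-53.165, 20.546, 0.682, 0, -70.136, -16.507], TCP at [0.234, -0.633, 0.227] pointing down, gripper open.
Joint ranges: [-176.03, 176.03], [-82.01, 121.73], [-58.28, 71.71], [-173.87, 95.51], [-174.79, -0.11], [-173.66, 173.66]. Speed limits (degrees/s): [136.94, 136.94, 172.46, 180, 180, 180].

### API

Orientations are given as [roll, pitch, yaw] about the fixed x, y, z axes, in that order (R = Rz(yaw) Ry(pitch) Rx(roll)).
In Python, from plant import ctrl, snapshot, workorder gives the robot as it stands. The module is installed in compiled form; this text tells all that it offers.
- The arm moves only by the shell command python3 -m creep 'ROWS'. ROWS is JSON, a list of rows, each a list of 5 numbers: the shift along the tool's x, y, z scaled (see below), then the turn about the tool's z scaled (see below), then the finger opening in mm, from 0 to 87.6. A call has exactly 8 rows; each row is the pose to reach, as a shift and turn from the pose commanded when the call began, along the tool's axes at that moment, turning the shorter way round; what a row does not reach only later rows make up. The controller multiplies each number of a shift by 0.1 m and each number of a turn by 180 degrees. A row lasts 1/12 s, in which the tool goes at most 41.7 mm and 7.16 degrees, less where a joint would pass 70% of its speed; a pose out of reach is approached as far as the arm can. A call with a number of a shift or a turn outside -1 to 1 is refused whole. A call with a gripper value outside its range is refused whole. The fingers move at their own pace and stop on an object; the grip force is fixed at half the most. Time passes only in rows, so rows that repeat a pose let the fingers close, or fill a call up. It gives the time, the measured TCP pose, the force and the opening at its end, in the units of the state.
- ctrl.get_obs(): the state, without advancing time (a new reading comes with each control period).
- snapshot(name): name is "scene" or "top"; returns a dict with "img" (420x560x3 uint8, blue, green, red), "camera_matrix" (3x3 intrinsics, pixels), "xyz" and "rotation" of the camera in the world. Camera axes: x right, y up, looking along -z (the intrinsics and any distortion apply to the point x, -y, -z); pixel columns grow to the right and rows downward; lengths in m; the calibration is good to about 2 mm. A picture is of the moment at which its call begins. There is no depth.
- workorder.close_job(): hands the job in, once; it reports no verdict.
The state is a dict: "clock": time; "joint_pos": joint angles; "qvel": joint speeds; "tau": joint torques, N m; "tool_pos": TCP position; "orientation": TCP orientation; "force": force on the tool from outside, world axes, zero at the start; "moment": the same for the moment, N m; "opening": finger opening in m.
Only numpy, scipy, OpenCV 4.12 (cv2) and the standard library are available. Lean on these libraries where they do the work, as an engineer would, in place of code of your own. Each camera call takes 0.05 s, during which the arm holds its last target.

### The job

Swing the red folding hook on the draining stand all the way out, so that it points straight out from the post. Then lift the slide-staining rack by its blue grip, keeping it level, hang it gently by its handle bar on the hook, crosswise between the post and the upturned nose, over the drip tray, and let go so that it hangs still. Do not disturb the other things on the bench.

Things in the scene. Friction and masses are not known exactly. Their poses are not given: they have to be found in the camera images.
- stand: Fixed draining stand: white drip tray (rim 16 mm high; 125 mm to the front, 30 mm to the back, 80 mm to each side of the origin) with an upright aluminium post 16 mm thick, 36 mm wide, top at 195 mm, carrying the red hook near its top. Origin on the bench under the middle of the post's front face; front = the stand's -x, roughly towards the robot (within 0.25 rad); y to the left, z up.
- hook (a joint): Angle (rad) of the red folding hook on its vertical hinge: 0 = folded flat along the stand's +y, free end sticking out past the post's left edge; grows as the free end swings forward; hard stop at 1.571 = pointing straight out along the stand's -x. Friction of about 0.06 N m holds it where it is left; no latch or spring. Starts between 0 and 0.25.
- hook_hinge (a point): Point on the hook's vertical hinge axis, 14 mm in front of the post's face, 164 mm above the bench, at mid-height of the hook's arm; axes as the stand's.
- hook_seat (a point): Top edge of the hook's arm, 170 mm above the bench, 58 mm out from the hinge: where the rack's bar should rest. Turns with the hook: y from hinge to free end, x across the arm, z up. The arm is a flat bar 8 mm wide, 12 mm high, reaching 100 mm from the hinge; folded, only its first 18 mm lie in front of the post, the rest has free air behind it.
- hook_tip (a point): Top of the upturned nose (8 x 8 mm) at the hook's free end, 96 mm from the hinge axis, 18 mm above the arm's top edge, 188 mm above the bench.
- rack_grip (a point): Centre of the blue moulded grip (14 mm thick along x, 36 mm along y, 47 mm high) on top of the slide rack's handle, 131 mm above the rack's underside. x and y are the rack's own axes. The rack is loose, 0.15 to 0.31 kg.
- rack_bar (a point): Underside of the rack's handle bar at its middle, 30.5 mm below rack_grip, 100.5 mm above the rack's underside; axes as the rack's. The bar is a 7 mm wire along the rack's y, bent down at both ends into uprights: a closed window 85 mm wide and 70 mm high between bar and slides. The blue grip begins 7 mm above this point.
- slide_rack: Steel slide-staining rack, 60 mm (x) by 99 mm (y), basket 24 mm high, 154 mm high overall, with seven glass slides fixed in it (tops 29 mm above the underside) and a fixed wire handle arching over it. Origin at the centre of its underside, z up. Starts upright on the bench.
- tape_roll: Bystander: ring of masking tape lying flat, 96 mm across, 18 mm high; origin at the centre of its underside.
- saline_b: Bystander: white plastic flask, 54 x 78 x 124 mm, standing; origin at the centre of its underside.
- white_tube: Bystander: slim white bottle, 33 mm across, 94 mm high; origin at the centre of its underside. It stands just left of the hood's fixed side wall, an upright sheet spanning world y -0.09 to -0.07 m from x = 0.385 m backward, 0.30 m high at its front edge and rising backward at 45 degrees: it parts the left end of the bench (stand, rack) from the right.
- dropper_green_a: Bystander: amber bottle with green dropper, 62 mm across, 150 mm high; origin at the centre of its underside.
- blister: Bystander: flat blister pack of tablets, 42 x 95 x 5 mm; origin at the centre of its underside.
- vial_blue_2: Bystander: small white vial with blue cap, 30 mm across, 58 mm high; origin at the centre of its underside.

How it is judged:
By the outcome, as a careful person would: the job done as asked, in the order asked, and still so for the second after the job is handed in, with the robot touching nothing.
It also fails if it takes over 64 s, if anything falls off the work surface, if the arm or the gripper's body presses on something with over 40 N, if the wrist force passes 120 N, or if a joint passes its speed limit or range.

## Working session

There is one attempt and no reset: what is moved stays moved. The work goes in short steps, Python scripts to look and compute and a shell command to move; the robot and the scene stay as the last step left them, time stands still between calls to the robot, and variables do not carry over. Pictures are saved under pics/ and viewed, and the job is handed in when it is done.

```bash
mkdir -p pics
cat > h.py <<'E'
from plant import ctrl, snapshot, workorder
import numpy as np, cv2
def snap(n,f):
    s=snapshot(n); cv2.imwrite('pics/'+f+'.png',s['img']); np.savez('pics/'+f+'.npz',img=s['img'],K=s['camera_matrix'],t=s['xyz'],R=s['rotation']); return s
def ld(f):
    d=np.load('pics/'+f+'.npz'); return d
def ray(d,u,v):
    K=d['K']; x=(u-K[0,2])/K[0,0]; y=(v-K[1,2])/K[1,1]
    r=d['R']@np.array([x,-y,-1.]); return d['t'],r
def onz(d,u,v,z):
    t,r=ray(d,u,v); return t+r*(z-t[2])/r[2]
def proj(d,p):
    c=d['R'].T@(np.array(p)-d['t']); c=np.array([c[0],-c[1],-c[2]]); q=d['K']@c; return q[:2]/q[2]
def tri(a,ua,b,ub):
    t1,r1=ray(a,*ua);t2,r2=ray(b,*ub)
    s=np.linalg.lstsq(np.c_[r1,-r2],t2-t1,rcond=None)[0]
    p=t1+r1*s[0];q=t2+r2*s[1]; return (p+q)/2,np.linalg.norm(p-q)
E
python3 - <<'E'
from h import *
for n in('scene','top'):
    s=snap(n,n+'0'); print(n,s['camera_matrix'],s['xyz'],s['rotation'],[k for k in s])
    cv2.imwrite('pics/'+n+'0b.png',cv2.resize(s['img'],(800,600)))
print(ctrl.get_obs())
E
```

```text
scene [[398.26671491   0.         274.2429039 ]
 [  0.         398.26671491 212.97996164]
 [  0.           0.           1.        ]] [-0.14106647  0.586956    0.82559399] [  54.13677361   -1.15501045 -137.53477302] ['img', 'camera_matrix', 'xyz', 'rotation']
top [[448.054577     0.         281.66056795]
 [  0.         448.054577   205.61843491]
 [  0.           0.           1.        ]] [ 0.36682544 -0.12003192  1.49162758] [  5.96571752   0.9168343  -89.81813406] ['img', 'camera_matrix', 'xyz', 'rotation']
{'clock': 0.1, 'joint_pos': array([-5.31659590e+01,  2.05866972e+01,  6.38292953e-01, -1.96977520e-02,
       -7.01356239e+01, -1.65071384e+01]), 'qvel': array([-0.00740039, -0.14623254,  0.07743497,  0.17950046,  0.03655786,
       -0.07795117]), 'tau': array([-2.53027523e-03, -5.84164667e+01,  2.93752438e+01,  7.01559439e+00,
        1.02161805e-02, -3.30027137e-05]), 'tool_pos': array([ 0.23430861, -0.63254891,  0.22571182]), 'orientation': array([ 1.79914173e+02, -6.12286042e-03, -1.59679800e+02]), 'force': array([-0.51958449, -0.31790519, -0.16306034]), 'moment': array([-0.02457617, -0.02292193, -0.04447829]), 'opening': 0.08755580162879974}
```

Run:
```python
s=open('h.py').read()
s=s.replace("R=s['rotation'])","R=Rotation.from_euler('xyz',s['rotation'],degrees=True).as_matrix())").replace("import numpy","from scipy.spatial.transform import Rotation\nimport numpy")
open('h.py','w').write(s)
from h import *
for n in('scene','top'): s=snap(n,n+'0')
```

```text
(no output)
```

View pics/scene0b.png

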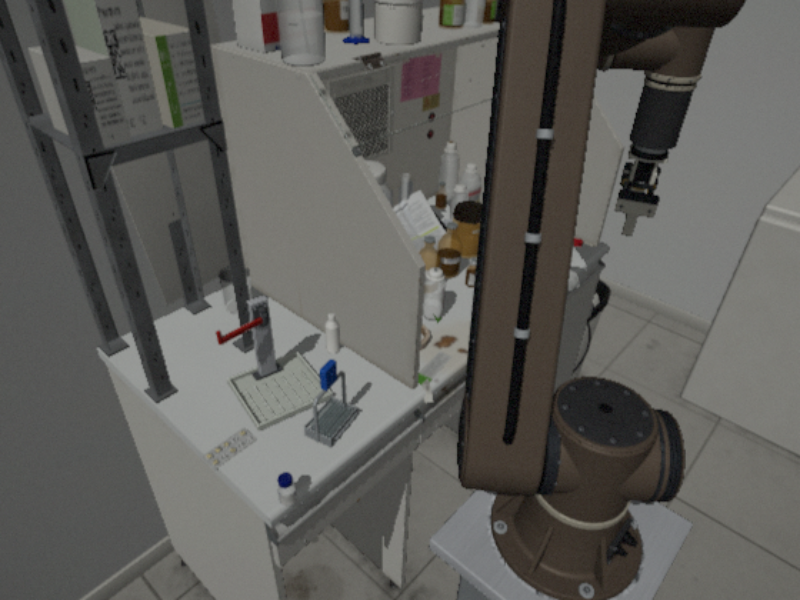

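View pics/top0b.png

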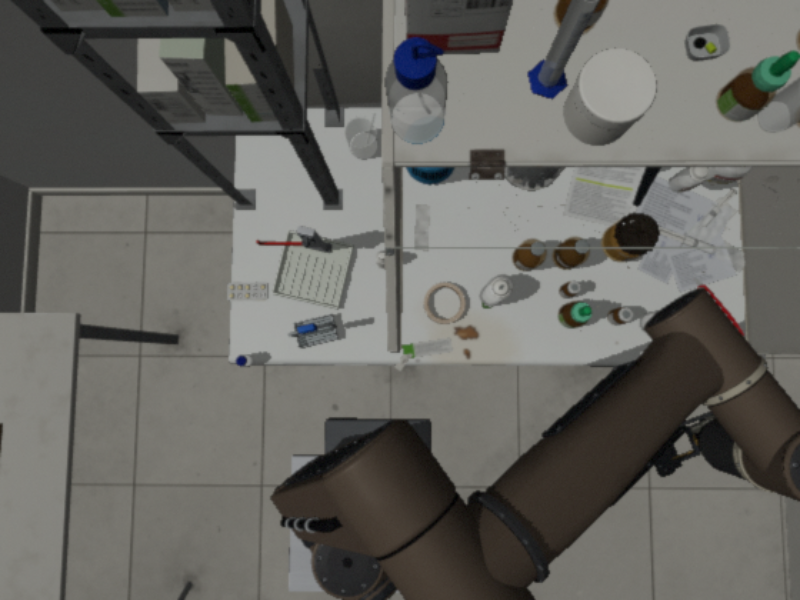

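Run:
```python
from h import *
for n in('scene','top'):
    d=ld(n+'0'); im=d['img']; hsv=cv2.cvtColor(im,cv2.COLOR_BGR2HSV)
    for c,m in (('red',((hsv[...,0]<8)|(hsv[...,0]>172))&(hsv[...,1]>150)&(hsv[...,2]>60)),('blue',(hsv[...,0]>100)&(hsv[...,0]<130)&(hsv[...,1]>150)&(hsv[...,2]>40))):
        k,l,st,ce=cv2.connectedComponentsWithStats(m.astype(np.uint8))
        for i in range(1,k):
            if st[i,4]>15:
                ys,xs=np.where(l==i); r=cv2.minAreaRect(np.c_[xs,ys].astype(np.float32))
                print(n,c,st[i],ce[i].round(1),cv2.boxPoints(r).round(1).tolist())
d=ld('top0');im=d['img']
cv2.imwrite('pics/tz.png',cv2.resize(im[140:265,155:285],None,fx=6,fy=6,interpolation=cv2.INTER_CUBIC)[:600,:])
cv2.imwrite('pics/tz.png',cv2.resize(im[140:265,155:285],(624,600),interpolation=cv2.INTER_CUBIC))
d=ld('scene0');im=d['img']
cv2.imwrite('pics/sz.png',cv2.resize(im[200:360,140:310],(638,600),interpolation=cv2.INTER_CUBIC))
```

```text
scene red [183   9  12  21 190] [188.6  19.1] [[182.6999969482422, 9.800000190734863], [192.5, 8.899999618530273], [194.39999389648438, 28.299999237060547], [184.60000610351562, 29.200000762939453]]
scene red [402 167   6   5  22] [404.  169.4] [[402.0, 171.0], [402.0, 167.0], [407.0, 167.0], [407.0, 171.0]]
scene red [152 222  32  19 111] [166.9 230.9] [[149.89999389648438, 233.10000610351562], [180.10000610351562, 217.39999389648438], [183.8000030517578, 224.5], [153.60000610351562, 240.1999969482422]]
scene blue [240  26  18   5  61] [248.7  27.8] [[240.0, 26.0], [257.0, 26.0], [257.0, 30.0], [240.0, 30.0]]
scene blue [224 252  12  21 167] [229.3 261.9] [[223.0, 252.6999969482422], [233.89999389648438, 251.6999969482422], [235.6999969482422, 271.29998779296875], [224.8000030517578, 272.29998779296875]]
scene blue [195 331   9  10  69] [199.  335.7] [[195.0, 331.0], [203.0, 331.0], [203.0, 340.0], [195.0, 340.0]]
top red [183 169  28   3  34] [197.5 170.1] [[183.0, 171.0], [183.0, 169.0], [210.0, 169.0], [210.0, 171.0]]
top red [490 200  30  34  87] [505.9 216.2] [[490.0, 200.0], [492.20001220703125, 198.10000610351562], [520.5999755859375, 231.60000610351562], [518.4000244140625, 233.5]]
top blue [276  26  34  36 766] [290.3  41.9] [[268.0, 44.0], [293.0, 19.0], [313.0, 39.0], [288.0, 64.0]]
top blue [370  43  27  26 259] [381.2  58.3] [[365.20001220703125, 55.099998474121094], [383.0, 39.5], [398.5, 57.20000076293945], [380.70001220703125, 72.80000305175781]]
top blue [292 117  10  11  43] [297.  121.4] [[292.0, 117.0], [301.0, 117.0], [301.0, 127.0], [292.0, 127.0]]
top blue [208 227  13   6  57] [214.4 229.6] [[207.89999389648438, 228.60000610351562], [219.6999969482422, 226.3000030517578], [220.60000610351562, 230.89999389648438], [208.8000030517578, 233.1999969482422]]
top blue [166 250   6   6  27] [168.5 252.2] [[166.0, 250.0], [171.0, 250.0], [171.0, 255.0], [166.0, 255.0]]
```

View pics/tz.png

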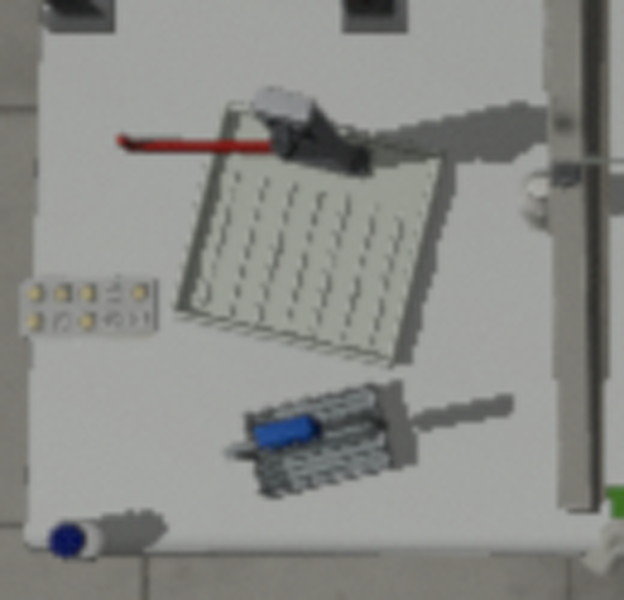

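View pics/sz.png

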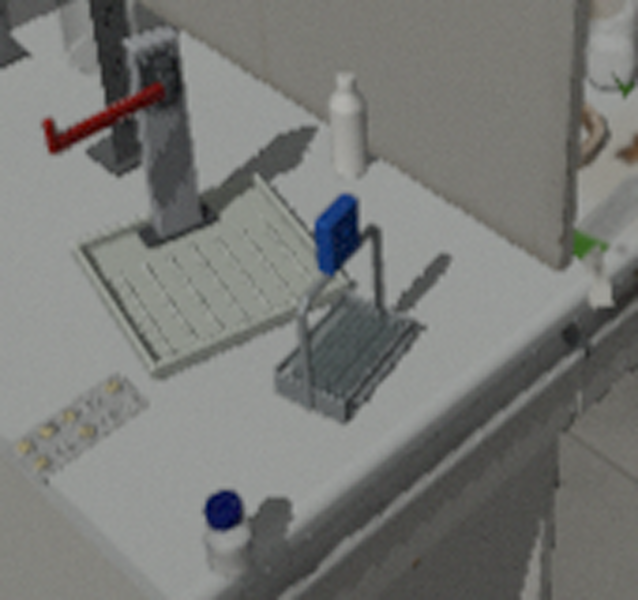

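Run:
```python
from h import *
a=ld('top0');b=ld('scene0')
T=lambda u,v:(155+u/4.8,140+v/4.8)
S=lambda u,v:(140+u/3.75,200+v/3.75)
for n,p in dict(BL=(228,104),BR=(447,157),FL=(180,312),FR=(393,365)).items(): print(n,onz(a,*T(*p),.016).round(4))
for n,p in dict(BL=(75,250),FL=(155,370),FR=(355,285),BR=(260,178)).items(): print(n,'scene',onz(b,*S(*p),.016).round(4))
print('hooktip z.188',onz(a,*T(123,142),.188),onz(b,*S(48,121),.188), tri(a,T(123,142),b,S(48,121)))
print('grip',tri(a,(214.4,229.6),b,(229.3,261.9)),onz(a,214.4,229.6,.150))
for p in ((207.9,231),(220.2,228.6)): print('gripends',onz(a,*p,.15))
for p in ((247,413),(382,383),(400,468),(265,497)): print('basket',onz(a,*T(*p),.024).round(4))
print('wall front',onz(a,*T(575,510),.3),'leg base R',onz(a,*T(375,30),0),'L',onz(a,*T(82,30),0))
print('post top',onz(a,*T(285,100),.195), onz(a,*T(330,165),0.0))
print('blister',[onz(a,*T(*p),.005).round(3) for p in((22,283),(157,278),(157,330),(22,335))])
print('vial',onz(a,168.5,252.2,.058),'tube',onz(a,*T(538,195),.05),onz(b,*S(348,172),0))
```

```text
BL [0.6689 0.1702 0.016 ]
BR [0.6314 0.0165 0.016 ]
FL [0.5226 0.2004 0.016 ]
FR [0.4861 0.0522 0.016 ]
BL scene [0.662  0.1763 0.016 ]
FL scene [0.5182 0.2083 0.016 ]
FR scene [0.4777 0.0531 0.016 ]
BR scene [0.6245 0.0228 0.016 ]
hooktip z.188 [0.60984885 0.20084623 0.188     ] [0.61015842 0.2034762  0.188     ] (array([0.61082601, 0.20203836, 0.18656966]), np.float64(0.002102821139369075))
grip (array([0.43481113, 0.1060325 , 0.13336545]), np.float64(0.0008749021464496791)) [0.43429837 0.10356154 0.15      ]
gripends [0.43005125 0.1230398  0.15      ]
gripends [0.43734061 0.08616481 0.15      ]
basket [0.4523 0.151  0.024 ]
basket [0.473  0.0586 0.024 ]
basket [0.415  0.0455 0.024 ]
basket [0.395  0.1375 0.024 ]
wall front [ 0.38302081 -0.08270613  0.3       ] leg base R [0.72538703 0.07005353 0.        ] L [0.72552697 0.27849723 0.        ]
post top [0.63471749 0.0999496  0.195     ] [0.62850516 0.10039447 0.        ]
blister [array([0.544, 0.314, 0.005]), array([0.548, 0.219, 0.005]), array([0.511, 0.219, 0.005]), array([0.507, 0.313, 0.005])]
vial [0.36636688 0.26459302 0.058     ] tube [ 0.59917356 -0.04875179  0.05      ] [ 5.92212505e-01 -4.45200432e-02 -1.11022302e-16]
```

```bash
cat >> h.py <<'E'
def toolR(o): return Rotation.from_euler('xyz',o,degrees=True).as_matrix()
def plan(p,yaw=None):
    """shift (0.1 m units) and turn (180deg units) from the measured pose to world p,yaw (tool down)"""
    o=ctrl.get_obs(); R=toolR(o['orientation']); s=R.T@(np.array(p)-o['tool_pos'])/0.1
    t=0 if yaw is None else -((yaw-o['orientation'][2]+180)%360-180)/180
    print('clock %.2f pos %s rpy %s'%(o['clock'],o['tool_pos'].round(4),o['orientation'].round(2)),'F',o['force'].round(2),'op',round(o['opening'],4),'q',o['joint_pos'].round(1))
    print('shift',s.round(3),'turn',round(t,4)); return s,t
# stand estimate
SY=-13.2; SO=np.array([.6202,.1017]); xd=np.array([np.cos(np.radians(SY)),np.sin(np.radians(SY))]); yd=np.array([-xd[1],xd[0]])
H=SO-.014*xd
E
python3 -m creep '[[0,0,-0.2,0,60],[0,0,-0.4,0,30],[0,0,-0.6,0,0],[-0.1,0.1,-0.8,0,0],[-0.2,0.3,-1,0,0],[-0.4,0.5,-1,0,0],[-0.6,0.7,-1,0,0],[-0.7,0.8,-1,0,0]]'
python3 -m creep '[[-0.2,0.2,-0.2,0,0],[-0.4,0.4,-0.4,0,0],[-0.6,0.6,-0.6,0,0],[-0.8,0.8,-0.8,0,0],[-1,1,-1,0,0],[-1,1,-1,0,0],[-1,1,-1,0,0],[-1,1,-1,0,0]]'
python3 - <<'E'
from h import *
plan([.41,-.2,.5])
E
```

```text
clock: 0.87
tool_pos: [0.273, -0.5315, 0.3272]
orientation: [-180.0, 0.1, -159.6]
force: [-0.9, 0.0, -0.7]
opening: 0.0397
clock: 1.53
tool_pos: [0.3314, -0.4049, 0.4261]
orientation: [180.0, -0.0, -159.6]
force: [-0.0, -1.0, -1.0]
opening: 0.0007
clock 1.53 pos [ 0.3314 -0.4049  0.4261] rpy [ 1.7997e+02 -1.0000e-02 -1.5962e+02] F [-0.01 -0.96 -0.97] op 0.0007 q [-29.2   2.2   2.8  -0.  -90.5 -40.4]
shift [-1.45   1.647 -0.739] turn 0
```

```bash
python3 -m creep '[[-0.14,0.2,-0.1,0,0],[-0.29,0.4,-0.2,0,0],[-0.43,0.5,-0.3,0,0],[-0.58,0.65,-0.4,0,0],[-0.72,0.82,-0.5,0,0],[-0.72,0.82,-0.6,0,0],[-0.72,0.82,-0.7,0,0],[-0.72,0.82,-0.7,0,0]]'
python3 -m creep '[[-0.14,0.2,0,0,0],[-0.29,0.4,0,0,0],[-0.43,0.5,0,0,0],[-0.58,0.65,0,0,0],[-0.72,0.82,0,0,0],[-0.72,0.82,0,0,0],[-0.72,0.82,0,0,0],[-0.72,0.82,0,0,0]]'
python3 - <<'E'
from h import *
plan([.43,.09,.5],-182.5)
E
```

```text
clock: 2.2
tool_pos: [0.3705, -0.3043, 0.4977]
orientation: [-179.9, 0.0, -159.7]
force: [-0.3, -0.0, 0.1]
opening: 0.0004
clock: 2.87
tool_pos: [0.4093, -0.2021, 0.4959]
orientation: [180.0, -0.1, -159.7]
force: [0.3, -0.7, -0.4]
opening: 0.0004
clock 2.87 pos [ 0.4093 -0.2021  0.4959] rpy [ 1.7998e+02 -7.0000e-02 -1.5971e+02] F [ 0.29 -0.69 -0.39] op 0.0004 q [ -1.4  -4.1   5.2   0.  -99.4 -68.3]
shift [-1.207  2.668 -0.041] turn 0.1266
```

```bash
python3 -m creep '[[-0.08,0.2,0,0,0],[-0.16,0.4,0,0,0],[-0.25,0.6,0,0,0],[-0.33,0.75,0,0,0],[-0.42,0.95,0,0,0],[-0.42,0.95,0,0,0],[-0.42,0.95,0,0,0],[-0.42,0.95,0,0,0]]'
python3 -m creep '[[-0.08,0.2,0,0,0],[-0.16,0.4,0,0,0],[-0.25,0.6,0,0,0],[-0.33,0.75,0,0,0],[-0.42,0.95,0,0,0],[-0.42,0.95,0,0,0],[-0.42,0.95,0,0,0],[-0.42,0.95,0,0,0]]'
python3 -m creep '[[-0.08,0.2,0,0.02,0],[-0.16,0.4,0,0.05,0],[-0.25,0.6,0,0.08,0],[-0.33,0.75,0,0.12,0],[-0.42,0.95,0,0.127,0],[-0.42,0.95,0,0.127,0],[-0.42,0.95,0,0.127,0],[-0.42,0.95,0,0.127,0]]'
python3 - <<'E'
from h import *
print(H)
plan([.635,.175,.3],-182.5)
for n in('scene','top'): s=snap(n,n+'1');cv2.imwrite('pics/'+n+'1b.png',cv2.resize(s['img'],(800,600)))
E
```

```text
clock: 3.53
tool_pos: [0.4157, -0.0985, 0.4964]
orientation: [-180.0, -0.0, -159.7]
force: [-0.9, 1.0, -0.1]
opening: 0.0006
clock: 4.2
tool_pos: [0.4223, 0.0052, 0.4965]
orientation: [-180.0, -0.0, -159.7]
force: [0.5, 0.3, 0.2]
opening: 0.0005
clock: 4.87
tool_pos: [0.4287, 0.1088, 0.4967]
orientation: [-180.0, 0.0, 177.4]
force: [-1.0, 0.2, 0.3]
opening: 0.0007
[0.6065699  0.10489691]
clock 4.87 pos [0.4287 0.1088 0.4967] rpy [-1.7998e+02  1.0000e-02  1.7745e+02] F [-1.01  0.18  0.26] op 0.0007 q [  39.9   -5.6    4.     0.   -99.6 -132.5]
shift [-2.031  0.754  1.967] turn -0.0003
```

View pics/scene1b.png

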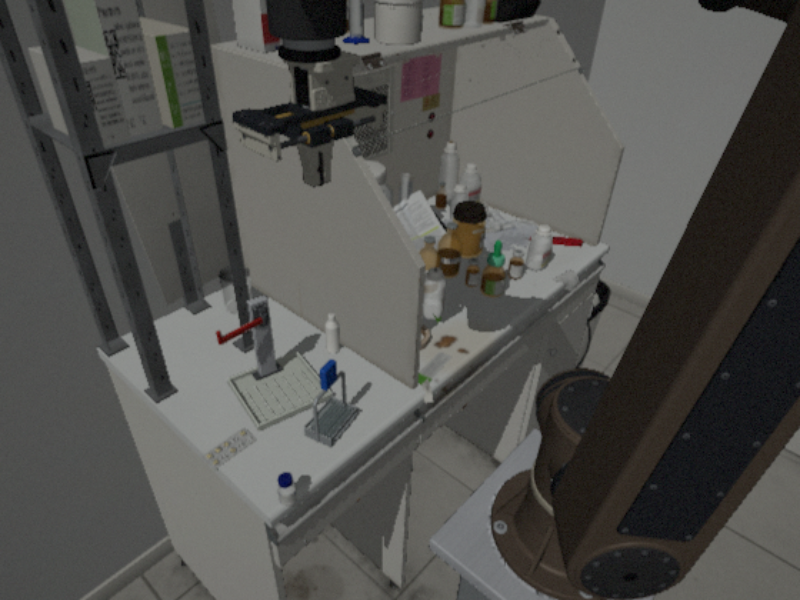

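View pics/top1b.png

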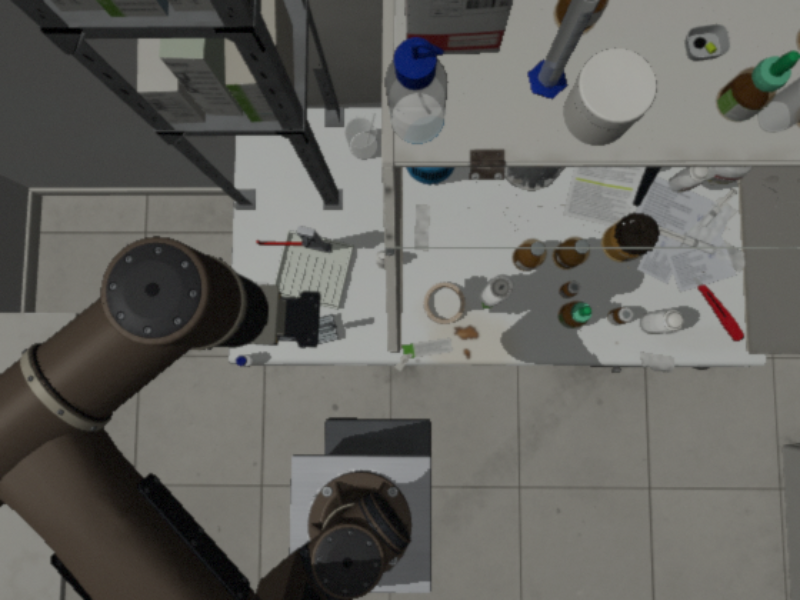

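```bash
python3 -m creep '[[-0.2,0.07,0.2,0,0],[-0.4,0.15,0.4,0,0],[-0.6,0.22,0.6,0,0],[-0.8,0.3,0.8,0,0],[-1,0.38,0.98,0,0],[-1,0.38,0.98,0,0],[-1,0.38,0.98,0,0],[-1,0.38,0.98,0,0]]'
python3 -m creep '[[-0.2,0.07,0.2,0,0],[-0.4,0.15,0.4,0,0],[-0.6,0.22,0.6,0,0],[-0.8,0.3,0.8,0,0],[-1,0.38,0.98,0,0],[-1,0.38,0.98,0,0],[-1,0.38,0.98,0,0],[-1,0.38,0.98,0,0]]'
python3 - <<'E'
from h import *
plan([.635,.175,.153],-182.5)
for n in('scene','top'): s=snap(n,n+'2');cv2.imwrite('pics/'+n+'2b.png',cv2.resize(s['img'],(800,600)))
E
```

```text
clock: 5.63
tool_pos: [0.5303, 0.1425, 0.3992]
orientation: [-180.0, 0.0, 177.4]
force: [-0.7, 0.3, 0.1]
opening: 0.0007
clock: 6.3
tool_pos: [0.6318, 0.1765, 0.3024]
orientation: [180.0, 0.1, 177.5]
force: [-1.0, -0.1, -0.4]
opening: 0.0005
clock 6.30 pos [0.6318 0.1765 0.3024] rpy [1.7996e+02 1.2000e-01 1.7747e+02] F [-0.95 -0.05 -0.41] op 0.0005 q [  32.6   16.7    4.9    0.   -78.1 -125.2]
shift [-0.029 -0.015  1.495] turn -0.0002
```

View pics/scene2b.png

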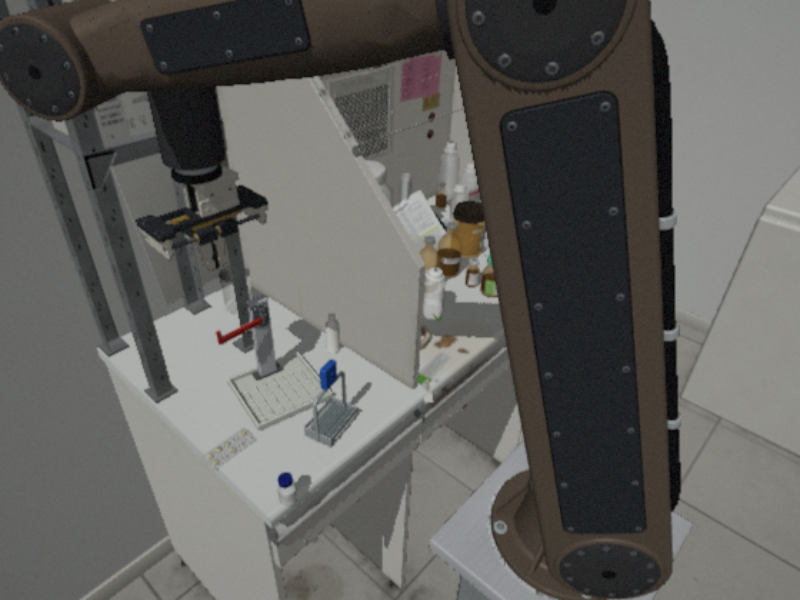

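View pics/top2b.png

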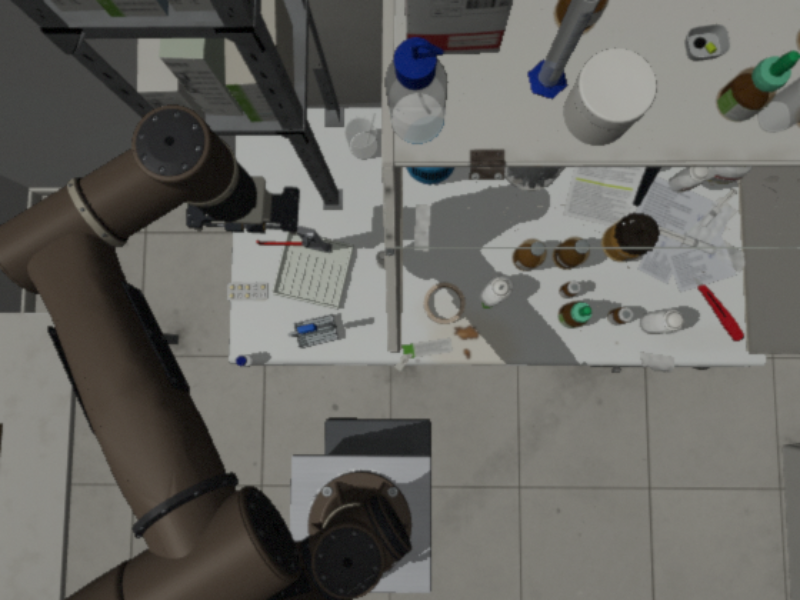

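```bash
python3 -m creep '[[-0.02,0,0.12,0,0],[-0.04,0,0.25,0,0],[-0.04,0,0.4,0,0],[-0.04,0,0.55,0,0],[-0.04,0,0.65,0,0],[-0.04,0,0.75,0,0],[-0.04,0,0.75,0,0],[-0.04,0,0.75,0,0]]'
python3 -m creep '[[0,0,0.12,0,0],[0,0,0.25,0,0],[0,0,0.4,0,0],[0,0,0.55,0,0],[0,0,0.65,0,0],[0,0,0.75,0,0],[0,0,0.75,0,0],[0,0,0.75,0,0]]'
python3 - <<'E'
from h import *
plan([.635,.175,.153],-182.5)
for n in('scene','top'):
    s=snap(n,n+'3')
    c=s['img'][140:265,155:285] if n=='top' else s['img'][200:360,140:310]
    cv2.imwrite('pics/'+n+'3b.png',cv2.resize(c,(624,600),interpolation=cv2.INTER_CUBIC))
E
```

```text
clock: 7.07
tool_pos: [0.6356, 0.1766, 0.2256]
orientation: [-180.0, -0.0, 177.5]
force: [0.5, -0.2, 0.2]
opening: 0.0002
clock: 7.73
tool_pos: [0.6358, 0.1766, 0.1505]
orientation: [-180.0, -0.0, 177.5]
force: [0.4, -0.1, 0.3]
opening: 0.0001
clock 7.73 pos [0.6358 0.1766 0.1505] rpy [-1.7997e+02 -2.0000e-02  1.7747e+02] F [ 0.35 -0.13  0.3 ] op 0.0001 q [  32.4   22.2   -7.1    0.   -60.7 -125. ]
shift [ 0.007 -0.016 -0.025] turn -0.0002
```

View pics/scene3b.png

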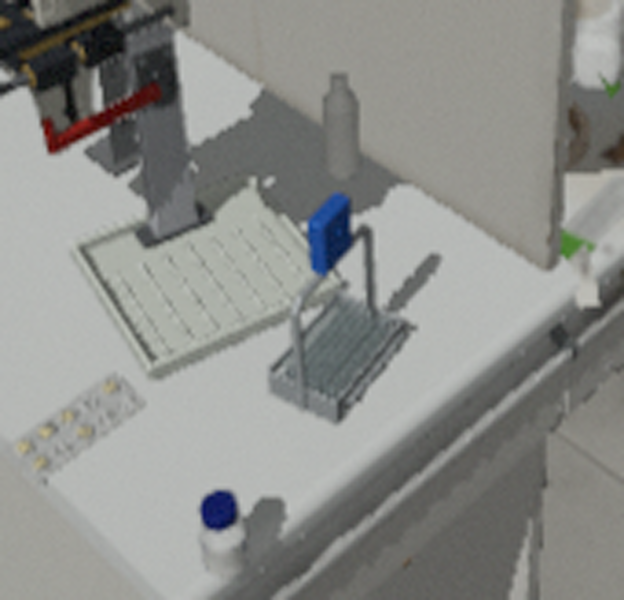

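View pics/top3b.png

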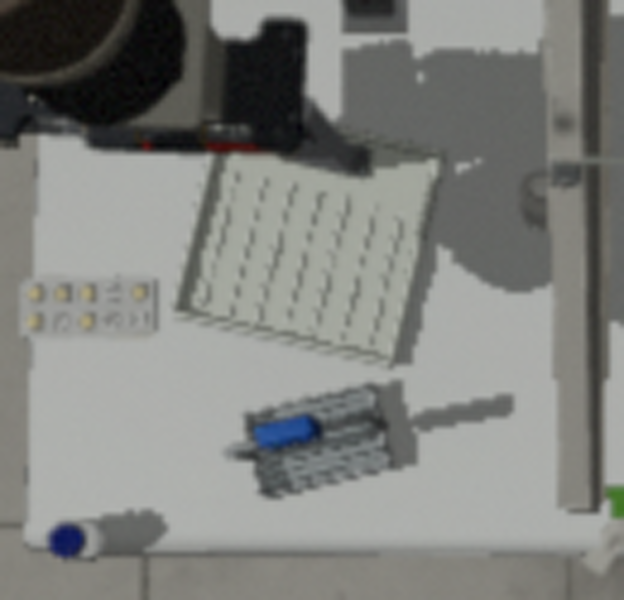

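```bash
cat > sw.py <<'E'
from h import *
import sys
def sweep(phis,r=.07,off=.0135):
    o=ctrl.get_obs();R=toolR(o['orientation'])
    for f in phis:
        a=np.radians(f);u=np.array([np.cos(a),np.sin(a)]);n=np.array([-u[1],u[0]])
        p=H+r*u-off*n; s=R.T@(np.r_[p,.152]-o['tool_pos'])/.1
        t=-((f+90-o['orientation'][2]+180)%360-180)/180
        print(f,s.round(2),round(t,3))
sweep([float(x) for x in sys.argv[1:]])
E
python3 sw.py 87.5 90 94 99 105 111 117 123
```

```text
87.5 [ 0.13 -0.03 -0.01] -0.0
90.0 [ 0.16 -0.03 -0.01] -0.014
94.0 [ 0.21 -0.02 -0.01] -0.036
99.0 [ 0.27 -0.02 -0.01] -0.064
105.0 [ 0.35 -0.02 -0.01] -0.097
111.0 [ 0.42 -0.04 -0.01] -0.131
117.0 [ 0.49 -0.06 -0.01] -0.164
123.0 [ 0.56 -0.08 -0.01] -0.197
```

```bash
python3 -m creep '[[0.07,-0.01,0,0,0],[0.12,-0.03,0,0,0],[0.16,-0.03,0,-0.014,0],[0.21,-0.02,0,-0.036,0],[0.27,-0.02,0,-0.064,0],[0.35,-0.02,0,-0.097,0],[0.42,-0.04,0,-0.131,0],[0.42,-0.04,0,-0.131,0]]'
python3 sw.py 111 116 121 126 131 136 141 146
python3 - <<'E'
from h import *
plan([.6,.15,.15])
for n in('scene',):
    s=snap(n,n+'4')
    c=s['img'][200:360,140:310]
    cv2.imwrite('pics/'+n+'4b.png',cv2.resize(c,(638,600),interpolation=cv2.INTER_CUBIC))
E
```

```text
clock: 8.5
tool_pos: [0.5925, 0.1744, 0.1515]
orientation: [180.0, 0.1, -158.7]
force: [-0.7, -0.4, -0.2]
opening: 0.0004
111.0 [-0.02  0.   -0.01] 0.002
116.0 [ 0.04  0.01 -0.01] -0.026
121.0 [ 0.11  0.01 -0.01] -0.054
126.0 [ 0.17  0.01 -0.01] -0.081
131.0 [ 0.23  0.01 -0.01] -0.109
136.0 [ 0.29 -0.01 -0.01] -0.137
141.0 [ 0.35 -0.02 -0.01] -0.165
146.0 [ 0.41 -0.05 -0.01] -0.193
clock 8.50 pos [0.5925 0.1744 0.1515] rpy [ 1.7997e+02  6.0000e-02 -1.5866e+02] F [-0.66 -0.4  -0.19] op 0.0004 q [  34.5   18.4  -12.8   -0.   -58.8 -103.1]
shift [ 0.019 -0.255  0.015] turn 0
```

View pics/scene4b.png

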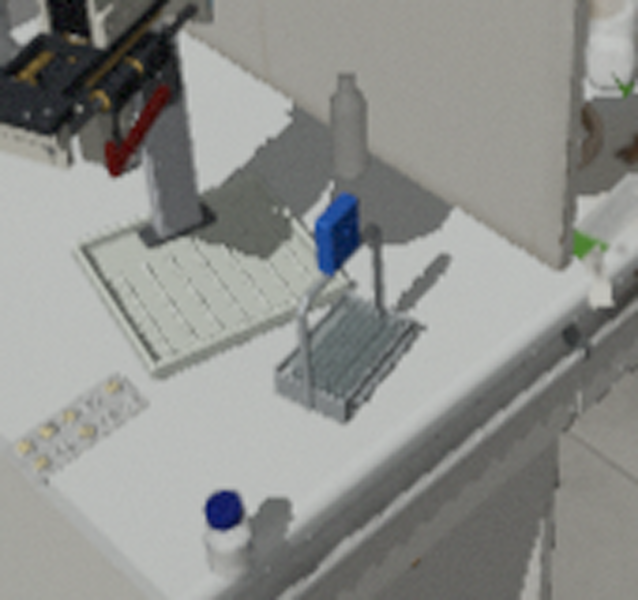

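Hook is swinging with the finger. Continue.

```bash
python3 -m creep '[[0.05,0.01,0,-0.026,0],[0.11,0.01,0,-0.054,0],[0.17,0.01,0,-0.08,0],[0.23,0.01,0,-0.11,0],[0.29,-0.01,0,-0.137,0],[0.35,-0.02,0,-0.165,0],[0.41,-0.05,0,-0.193,0],[0.41,-0.05,0,-0.193,0]]'
python3 sw.py 146 149 152 155 158 160 162 164 166.8
```

```text
clock: 9.22
tool_pos: [0.5568, 0.1548, 0.1511]
orientation: [-180.0, 0.0, -124.2]
force: [-0.6, -0.4, -0.4]
opening: 0.0006
146.0 [ 0.    0.01 -0.01] -0.001
149.0 [ 0.04  0.01 -0.01] -0.018
152.0 [ 0.07  0.02 -0.01] -0.034
155.0 [ 0.11  0.02 -0.01] -0.051
158.0 [ 0.15  0.02 -0.01] -0.068
160.0 [ 0.17  0.02 -0.01] -0.079
162.0 [ 0.2   0.02 -0.01] -0.09
164.0 [ 0.22  0.02 -0.01] -0.101
166.8 [ 0.26  0.01 -0.01] -0.117
```

```bash
python3 -m creep '[[0.04,0.01,0,-0.018,0],[0.07,0.02,0,-0.034,0],[0.11,0.02,0,-0.05,0],[0.15,0.02,0,-0.068,0],[0.17,0.02,0,-0.08,0],[0.2,0.02,0,-0.09,0],[0.22,0.02,0,-0.1,0],[0.22,0.02,0,-0.1,0]]'
python3 sw.py 164 165 166 167 168 169
python3 - <<'E'
from h import *
for n in('scene','top'):
    s=snap(n,n+'5')
    c=s['img'][140:265,155:285] if n=='top' else s['img'][200:360,140:310]
    cv2.imwrite('pics/'+n+'5b.png',cv2.resize(c,(638,600),interpolation=cv2.INTER_CUBIC))
E
```

```text
clock: 9.88
tool_pos: [0.5446, 0.1397, 0.1511]
orientation: [-179.9, 0.2, -106.4]
force: [2.5, 6.0, -1.6]
opening: 0.0002
164.0 [ 0.03  0.01 -0.01] -0.002
165.0 [ 0.04  0.01 -0.01] -0.008
166.0 [ 0.05  0.01 -0.01] -0.014
167.0 [ 0.07  0.01 -0.01] -0.019
168.0 [ 0.08  0.02 -0.01] -0.025
169.0 [ 0.09  0.02 -0.01] -0.03
```

View pics/scene5b.png

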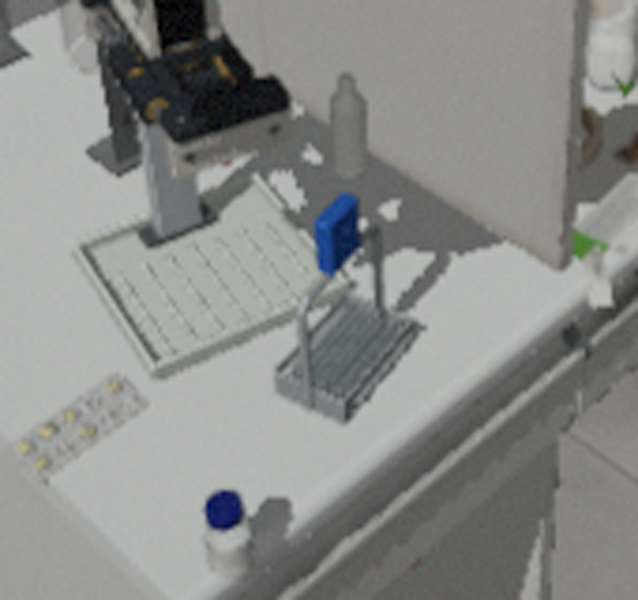

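```bash
python3 -m creep '[[-0.1,0,0,0,0],[-0.2,0,0,0,0],[-0.35,0,0,0,0],[-0.5,0,0,0,0],[-0.5,0,-0.2,0,0],[-0.5,0,-0.5,0,0],[-0.5,0,-0.8,0,0],[-0.5,0,-0.9,0,0]]'
python3 -m creep '[[0,0.1,-0.3,0,0],[0,0.25,-0.6,0,0],[0,0.45,-0.9,0,0],[0,0.65,-1,0,0],[0,0.85,-1,0,0],[0,1,-1,0,20],[0,1,-1,0,40],[0,1,-1,0,40]]'
python3 - <<'E'
from h import *
plan([.4343,.1045,.3],-77.7)
for n in('scene','top'):
    s=snap(n,n+'6')
    c=s['img'][140:265,155:285] if n=='top' else s['img'][200:360,140:310]
    cv2.imwrite('pics/'+n+'6b.png',cv2.resize(c,(624,600) if n=='top' else (638,600),interpolation=cv2.INTER_CUBIC))
E
```

```text
clock: 10.65
tool_pos: [0.5591, 0.1881, 0.2451]
orientation: [-179.7, 0.2, -106.2]
force: [0.5, 0.8, 0.0]
opening: 0.0003
clock: 11.32
tool_pos: [0.4607, 0.2151, 0.341]
orientation: [-180.0, 0.0, -106.1]
force: [-0.6, -0.2, 0.1]
opening: 0.0149
clock 11.32 pos [0.4607 0.2151 0.341 ] rpy [-1.7998e+02  4.0000e-02 -1.0614e+02] F [-0.64 -0.16  0.1 ] op 0.0149 q [ 47.2   1.4  -8.7   0.  -79.9 -63.3]
shift [ 1.136 -0.053  0.409] turn -0.158
```

View pics/scene6b.png

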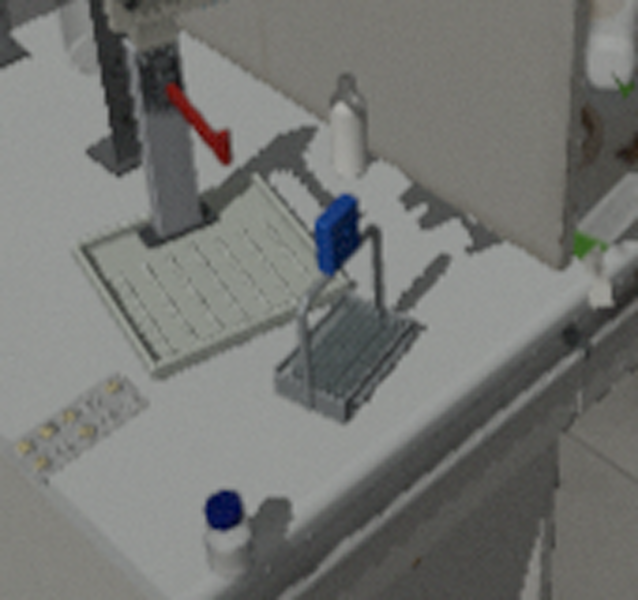

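View pics/top6b.png

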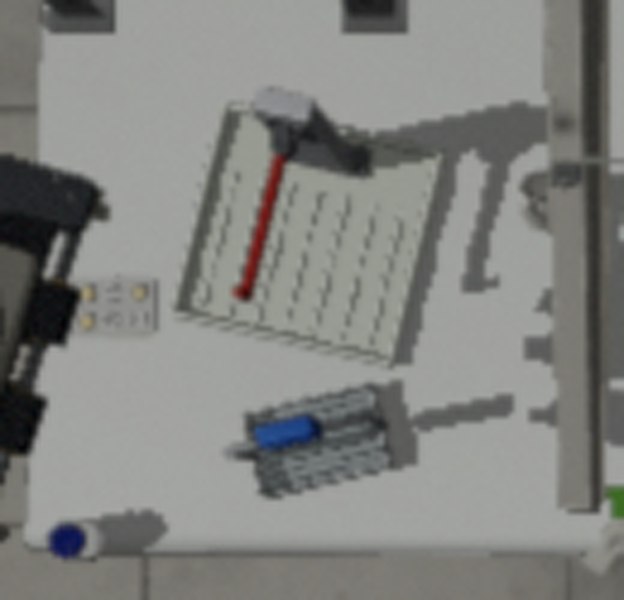

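Run:
```python
from h import *
a=ld('top6');b=ld('scene6')
for n,d in(('top',a),('scene',b)):
    hsv=cv2.cvtColor(d['img'],cv2.COLOR_BGR2HSV); m=((hsv[...,0]<8)|(hsv[...,0]>172))&(hsv[...,1]>130)&(hsv[...,2]>50)
    roi=np.zeros_like(m); roi[(slice(165,206),slice(200,218)) if n=='top' else (slice(215,250),slice(180,206))]=1; ys,xs=np.where(m&roi)
    print(n,xs.min(),xs.max(),ys.min(),ys.max(),cv2.fitLine(np.c_[xs,ys].astype(np.float32),cv2.DIST_L2,0,.01,.01).ravel().round(3))
    if n=='top':
        v=cv2.fitLine(np.c_[xs,ys].astype(np.float32),cv2.DIST_L2,0,.01,.01).ravel()
        P=[onz(d,v[2]+v[0]/v[1]*(y-v[3]),y,.170) for y in (176,196)]; e=P[1]-P[0]; print('dir',np.degrees(np.arctan2(e[1],e[0])),P)
        for r in (.03,.058,.09):
            i=P[0]+0
T=lambda u,v:(155+u/4.8,140+v/4.8)
S=lambda u,v:(140+u/3.75,200+v/3.75)
print('tip',onz(a,*T(243,293),.188),onz(b,*S(228,133),.188),tri(a,T(243,293),b,S(228,133)))
print('pred tip',H-.096*xd)
for r in (0,.058,.096): print(r,(np.array(proj(a,np.r_[H-r*xd,.17]))-[155,140])*4.8,(np.array(proj(b,np.r_[H-r*xd,.17]))-[140,200])*3.75)
```

```text
top 204 213 172 201 [  0.258  -0.966 208.881 187.492]
dir 166.24172232386127 [array([0.59374057, 0.11060912, 0.17      ]), array([0.53337563, 0.12538957, 0.17      ])]
scene 184 200 222 243 [  0.658   0.753 192.602 232.284]
tip [0.51618335 0.12464303 0.188     ] [0.51282008 0.12767648 0.188     ] (array([0.51650497, 0.1252183 , 0.18450435]), np.float64(0.00022085642733353093))
pred tip [0.51310632 0.1268186 ]
0 [282.87074119 152.50937615] [172.15201101  81.15155054]
0.058 [259.91036134 242.11716153] [206.87563007 123.40624193]
0.096 [244.76184342 301.23748753] [231.05121899 152.82518145]
```

```bash
sed -i 's/^SY=.*$/SY=-13.5; xd=np.array([np.cos(np.radians(SY)),np.sin(np.radians(SY))]); yd=np.array([-xd[1],xd[0]]); SEAT=np.array([.5515,.117])/; s/^H=.*$/H=SEAT+.058*xd/' h.py
python3 - <<'E'
from h import *
print(H,SEAT-.038*xd); plan([.4345,.105,.25],-167.7)
E
```

```text
[0.60789746 0.10346017] [0.51454994 0.12587092]
clock 11.42 pos [0.4614 0.2146 0.3404] rpy [ 1.800e+02 -2.000e-02 -1.062e+02] F [ 0.53 -0.14 -0.97] op 0.0228 q [ 47.1   1.4  -8.7   0.  -79.9 -63.3]
shift [ 1.127 -0.048  0.905] turn 0.3417
```

```bash
python3 -m creep '[[0.15,0,0,0.04,75],[0.3,0,0,0.08,75],[0.45,0,0,0.12,75],[0.6,0,0,0.16,75],[0.75,0,0.1,0.2,75],[0.9,0,0.2,0.24,75],[1,0,0.3,0.28,75],[1,0,0.3,0.3,75]]'
python3 - <<'E'
from h import *
plan([.4345,.105,.2],-167.7)
E
```

```text
clock: 12.08
tool_pos: [0.4323, 0.1161, 0.3085]
orientation: [-180.0, -0.2, -160.7]
force: [0.2, 0.0, 0.2]
opening: 0.0734
clock 12.08 pos [0.4323 0.1161 0.3085] rpy [-179.97   -0.19 -160.74] F [0.23 0.   0.21] op 0.0734 q [  40.4   -4.2  -18.2   -0.   -76.2 -111.1]
shift [ 0.012 -0.111  1.085] turn 0.0387
```

```bash
python3 -m creep '[[0.01,-0.05,0.2,0.02,75],[0.01,-0.11,0.4,0.039,75],[0.01,-0.11,0.6,0.039,75],[0.01,-0.11,0.8,0.039,75],[0.01,-0.11,0.95,0.039,75],[0.01,-0.11,1,0.039,75],[0.01,-0.11,1,0.039,75],[0.01,-0.11,1,0.039,75]]'
python3 - <<'E'
from h import *
plan([.4345,.105,.121],-167.7)
for n in('scene','top'):
    s=snap(n,n+'7')
    c=s['img'][140:265,155:285] if n=='top' else s['img'][200:360,140:310]
    cv2.imwrite('pics/'+n+'7b.png',cv2.resize(c,(624,600) if n=='top' else (638,600),interpolation=cv2.INTER_CUBIC))
E
```

```text
clock: 12.75
tool_pos: [0.4365, 0.1073, 0.2109]
orientation: [-180.0, -0.0, -167.3]
force: [-0.8, 0.0, -0.3]
opening: 0.0751
clock 12.75 pos [0.4365 0.1073 0.2109] rpy [-1.7997e+02 -1.0000e-02 -1.6725e+02] F [-0.82  0.01 -0.3 ] op 0.0751 q [  39.1   -0.6  -27.7    0.   -62.9 -116.4]
shift [ 0.025 -0.017  0.899] turn 0.0025
```

View pics/scene7b.png

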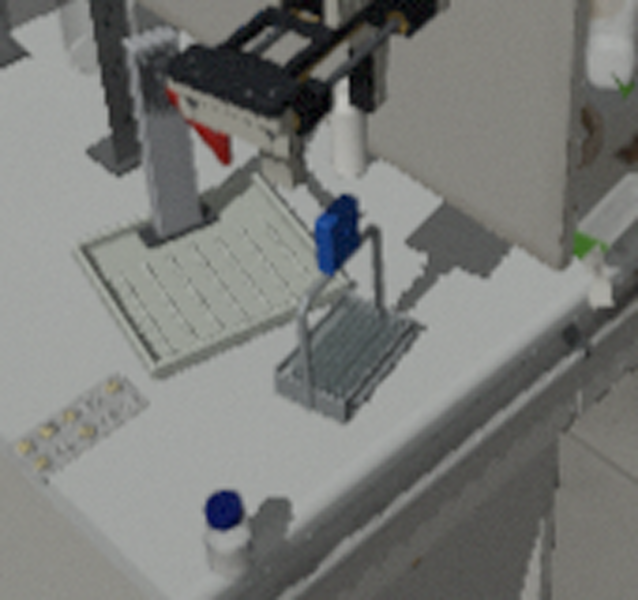

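View pics/top7b.png

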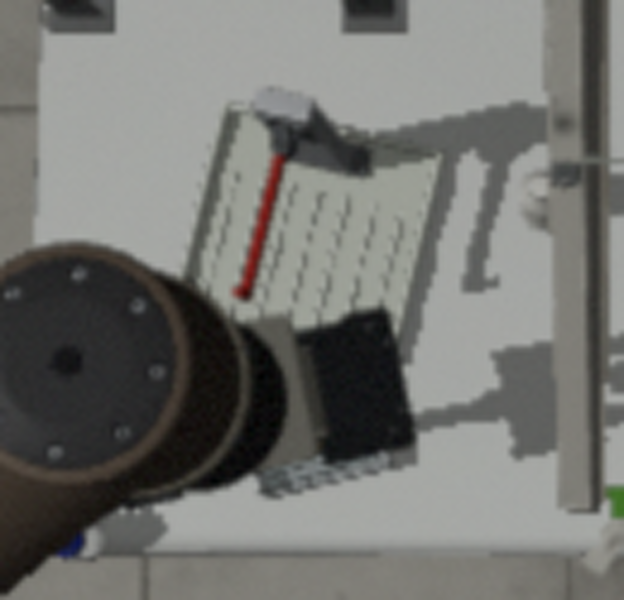

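Run:
```python
from h import *
b=ld('scene7');o=ctrl.get_obs();R=toolR(o['orientation'])
for s in(-.0375,0,.0375): p=o['tool_pos']+R@[0,s,0]; print(p.round(3),(proj(b,p)-[140,200])*3.75)
for z in(.1075,.131,.1545): print((proj(b,[.4345,.105,z])-[140,200])*3.75)
```

```text
[0.445 0.071 0.212] [357.74259054 111.23061368]
[0.437 0.108 0.212] [324.84454986 142.13409315]
[0.428 0.144 0.212] [290.07208927 174.79834913]
[337.40257388 259.40529314]
[335.83862802 234.08917067]
[334.23140951 208.07257891]
```

```bash
python3 -m creep '[[0.02,-0.02,0.12,0.002,75],[0.02,-0.02,0.25,0.002,75],[0.02,-0.02,0.38,0.002,75],[0.02,-0.02,0.5,0.002,75],[0.02,-0.02,0.65,0.002,75],[0.02,-0.02,0.8,0.002,75],[0.02,-0.02,0.9,0.002,75],[0.02,-0.02,0.9,0.002,75]]'
python3 -m creep '[[0,0,0,0,65],[0,0,0,0,55],[0,0,0,0,48],[0,0,0,0,42],[0,0,0,0,36],[0,0,0,0,28],[0,0,0,0,20],[0,0,0,0,20]]'
python3 -m creep '[[0,0,0,0,20],[0,0,0,0,10],[0,0,0,0,10],[0,0,0,0,10],[0,0,0,0,10],[0,0,0,0,10],[0,0,0,0,10],[0,0,0,0,10]]'
python3 - <<'E'
from h import *
plan([.4345,.105,.121],-167.7)
for n in('scene','top'):
    s=snap(n,n+'8')
    c=s['img'][140:265,155:285] if n=='top' else s['img'][200:360,140:310]
    cv2.imwrite('pics/'+n+'8b.png',cv2.resize(c,(624,600) if n=='top' else (638,600),interpolation=cv2.INTER_CUBIC))
E
```

```text
clock: 13.52
tool_pos: [0.4339, 0.1046, 0.1196]
orientation: [-180.0, -0.1, -167.6]
force: [-0.5, 0.2, 0.4]
opening: 0.0749
clock: 14.18
tool_pos: [0.4346, 0.1051, 0.1208]
orientation: [180.0, 0.0, -167.6]
force: [-0.3, -0.2, 1.9]
opening: 0.0361
clock: 14.85
tool_pos: [0.4346, 0.1051, 0.1208]
orientation: [180.0, 0.0, -167.6]
force: [-0.4, 1.6, 4.7]
opening: 0.0356
clock 14.85 pos [0.4346 0.1051 0.1208] rpy [ 1.7999e+02  3.0000e-02 -1.6758e+02] F [-0.4   1.65  4.72] op 0.0356 q [  39.     4.8  -35.5    0.   -49.7 -116.6]
shift [ 0.001 -0.    -0.002] turn 0.0006
```

View pics/scene8b.png

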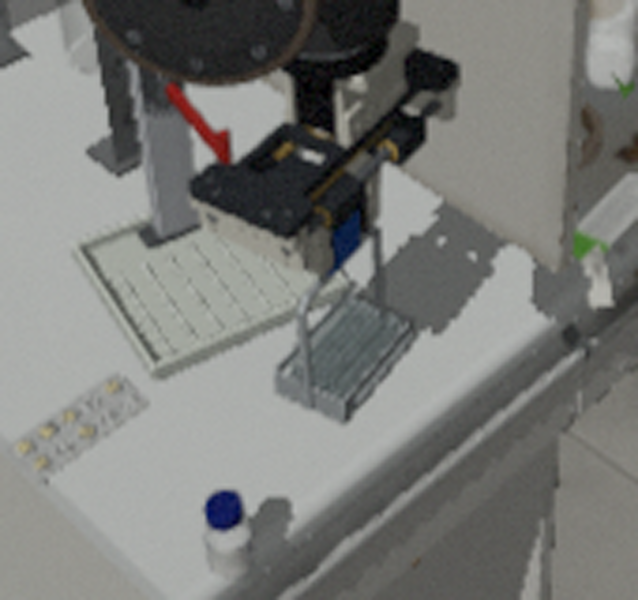

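```bash
python3 -m creep '[[0,0,-0.05,0,10],[0,0,-0.12,0,10],[0,0,-0.22,0,10],[0,0,-0.34,0,10],[0,0,-0.46,0,10],[0,0,-0.55,0,10],[0,0,-0.6,0,10],[0,0,-0.6,0,10]]'
python3 -m creep '[[0,0,-0.05,0,10],[0,0,-0.12,0,10],[0,0,-0.2,0,10],[0,0,-0.28,0,10],[0,0,-0.36,0,10],[0,0,-0.42,0,10],[0,0,-0.44,0,10],[0,0,-0.44,0,10]]'
python3 - <<'E'
from h import *
plan([.4345,.105,.224],-193.5)
for n in('scene','top'):
    s=snap(n,n+'9')
    c=s['img'][140:265,155:285] if n=='top' else s['img'][200:360,140:310]
    cv2.imwrite('pics/'+n+'9b.png',cv2.resize(c,(624,600) if n=='top' else (638,600),interpolation=cv2.INTER_CUBIC))
E
```

```text
clock: 15.62
tool_pos: [0.4346, 0.105, 0.1815]
orientation: [180.0, 0.1, -167.6]
force: [0.3, 0.2, -2.6]
opening: 0.0359
clock: 16.28
tool_pos: [0.4346, 0.1051, 0.2252]
orientation: [180.0, 0.1, -167.6]
force: [0.1, 0.6, -4.1]
opening: 0.0359
clock 16.28 pos [0.4346 0.1051 0.2252] rpy [ 1.7997e+02  6.0000e-02 -1.6759e+02] F [ 0.1   0.56 -4.06] op 0.0359 q [  39.    -1.5  -26.7    0.   -64.8 -116.6]
shift [ 0.002 -0.     0.012] turn 0.1439
```

View pics/scene9b.png

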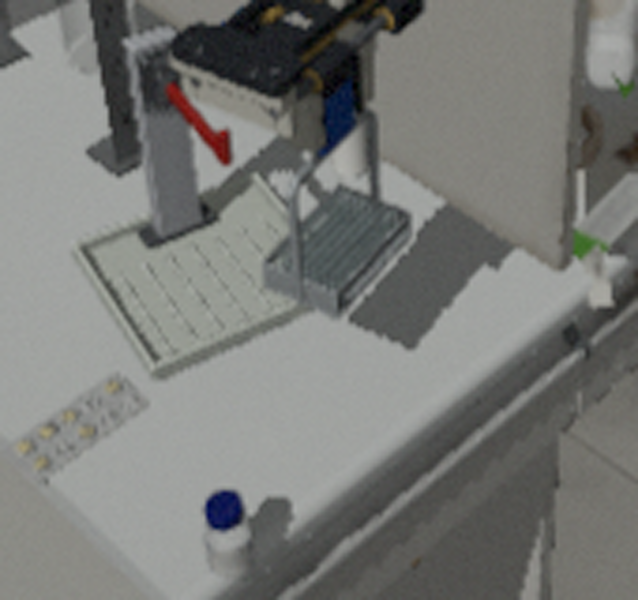

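```bash
python3 -m creep '[[0,0,0,0.012,10],[0,0,0,0.03,10],[0,0,0,0.055,10],[0,0,0,0.08,10],[0,0,0,0.105,10],[0,0,0,0.13,10],[0,0,0,0.144,10],[0,0,0,0.144,10]]'
python3 - <<'E'
from h import *
plan([*SEAT,.225],-193.5)
E
```

```text
clock: 17.05
tool_pos: [0.4341, 0.1047, 0.224]
orientation: [-180.0, -0.0, 166.4]
force: [-0.5, -0.5, -3.1]
opening: 0.0359
clock 17.05 pos [0.4341 0.1047 0.224 ] rpy [-1.7996e+02 -4.0000e-02  1.6637e+02] F [-0.46 -0.46 -3.07] op 0.0359 q [  39.    -1.5  -26.8   -0.   -64.8 -142.6]
shift [-1.112  0.396 -0.011] turn -0.0007
```

```bash
python3 -m creep '[[-0.03,0.05,0,0,10],[-0.08,0.12,0,0,10],[-0.15,0.2,0,0,10],[-0.22,0.28,0,0,10],[-0.3,0.35,0,0,10],[-0.37,0.39,0,0,10],[-0.4,0.4,0,0,10],[-0.4,0.4,0,0,10]]'
python3 -m creep '[[-0.03,0,0,0,10],[-0.1,0,0,0,10],[-0.2,0,0,0,10],[-0.32,0,0,0,10],[-0.45,0,0,0,10],[-0.58,0,0,0,10],[-0.68,0,0,0,10],[-0.71,0,0,0,10]]'
python3 - <<'E'
from h import *
plan([*SEAT,.193],-193.5)
for n in('scene','top'):
    s=snap(n,n+'10')
    c=s['img'][140:265,155:285] if n=='top' else s['img'][200:360,140:310]
    cv2.imwrite('pics/'+n+'10b.png',cv2.resize(c,(624,600) if n=='top' else (638,600),interpolation=cv2.INTER_CUBIC))
E
```

```text
clock: 17.72
tool_pos: [0.4833, 0.1345, 0.224]
orientation: [-179.9, -0.0, 166.5]
force: [-0.8, 0.7, -3.2]
opening: 0.0359
clock: 18.38
tool_pos: [0.5535, 0.1172, 0.224]
orientation: [-180.0, -0.0, 166.4]
force: [-0.7, -0.1, -3.3]
opening: 0.0356
clock 18.38 pos [0.5535 0.1172 0.224 ] rpy [-1.7996e+02 -1.0000e-02  1.6642e+02] F [-0.69 -0.09 -3.32] op 0.0356 q [  31.8   10.4  -13.6    0.   -66.  -135.4]
shift [ 0.019 -0.007  0.31 ] turn -0.0004
```

View pics/scene10b.png

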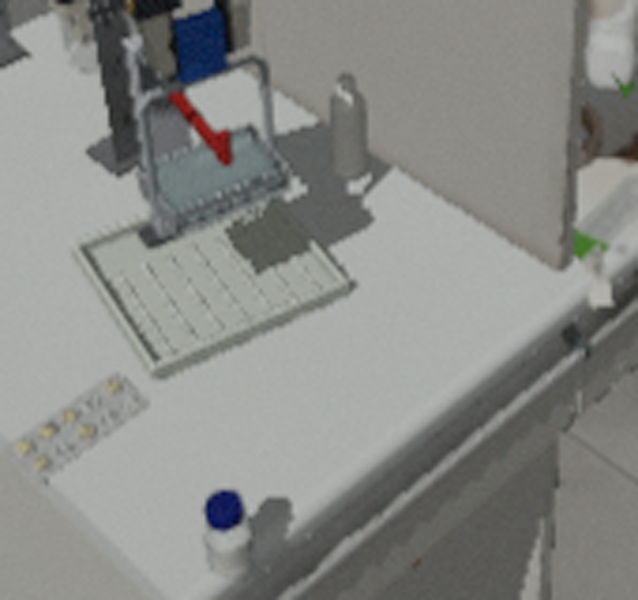

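View pics/top10b.png

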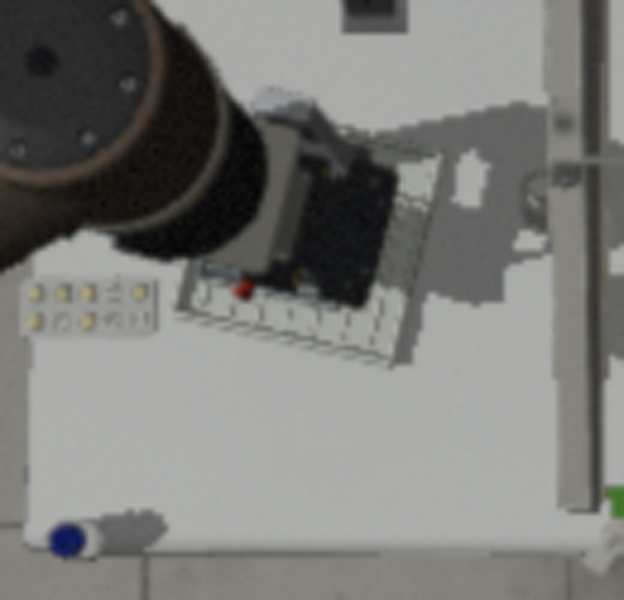

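```bash
python3 -m creep '[[0.01,0,0.03,0,10],[0.02,0,0.07,0,10],[0.02,0,0.12,0,10],[0.02,0,0.17,0,10],[0.02,0,0.21,0,10],[0.02,0,0.25,0,10],[0.02,0,0.28,0,10],[0.02,0,0.29,0,10]]'
python3 -m creep '[[0,0,0.01,0,10],[0,0,0.015,0,10],[0,0,0.02,0,10],[0,0,0.025,0,10],[0,0,0.03,0,10],[0,0,0.03,0,10],[0,0,0.03,0,10],[0,0,0.03,0,10]]'
python3 - <<'E'
from h import *
o=ctrl.get_obs();print(o['force'],o['moment'],o['tool_pos'])
E
```

```text
clock: 19.15
tool_pos: [0.5494, 0.1182, 0.1949]
orientation: [-180.0, -0.0, 166.5]
force: [-0.2, 0.0, -2.8]
opening: 0.036
clock: 19.82
tool_pos: [0.5497, 0.1183, 0.1926]
orientation: [180.0, 0.0, 166.5]
force: [0.1, 0.5, -2.7]
opening: 0.0358
[ 0.06012884  0.47974808 -2.66114292] [-0.02254162  0.00176403  0.00972156] [0.54973545 0.1183232  0.19262315]
```

```bash
python3 -m creep '[[0,0,0.005,0,10],[0,0,0.01,0,10],[0,0,0.015,0,10],[0,0,0.015,0,10],[0,0,0.015,0,10],[0,0,0.015,0,10],[0,0,0.015,0,10],[0,0,0.015,0,10]]'
python3 -m creep '[[0,0,0.005,0,10],[0,0,0.008,0,10],[0,0,0.01,0,10],[0,0,0.01,0,10],[0,0,0.01,0,10],[0,0,0.01,0,10],[0,0,0.01,0,10],[0,0,0.01,0,10]]'
```

```text
clock: 20.48
tool_pos: [0.5497, 0.1183, 0.1911]
orientation: [180.0, 0.0, 166.5]
force: [0.2, 0.5, -2.7]
opening: 0.0358
clock: 21.15
tool_pos: [0.5497, 0.1183, 0.1901]
orientation: [180.0, 0.0, 166.5]
force: [-0.7, -0.0, -1.3]
opening: 0.0358
```

```bash
python3 -m creep '[[0,0,0.002,0,10],[0,0,0.004,0,10],[0,0,0.005,0,10],[0,0,0.005,0,10],[0,0,0.005,0,10],[0,0,0.005,0,10],[0,0,0.005,0,10],[0,0,0.005,0,10]]'
python3 - <<'E'
from h import *
o=ctrl.get_obs();print(o['force'],o['moment'],o['tool_pos'])
for n in('scene','top'):
    s=snap(n,n+'11')
    c=s['img'][140:265,155:285] if n=='top' else s['img'][190:350,140:310]
    cv2.imwrite('pics/'+n+'11b.png',cv2.resize(c,(624,600) if n=='top' else (638,600),interpolation=cv2.INTER_CUBIC))
E
```

```text
clock: 21.82
tool_pos: [0.5498, 0.1183, 0.1898]
orientation: [180.0, 0.0, 166.5]
force: [-1.7, -0.3, 3.7]
opening: 0.0354
[-1.69705078 -0.25679476  3.69014094] [-0.10105528  0.64117079  0.00746348] [0.54981236 0.11833184 0.18982583]
```

View pics/scene11b.png

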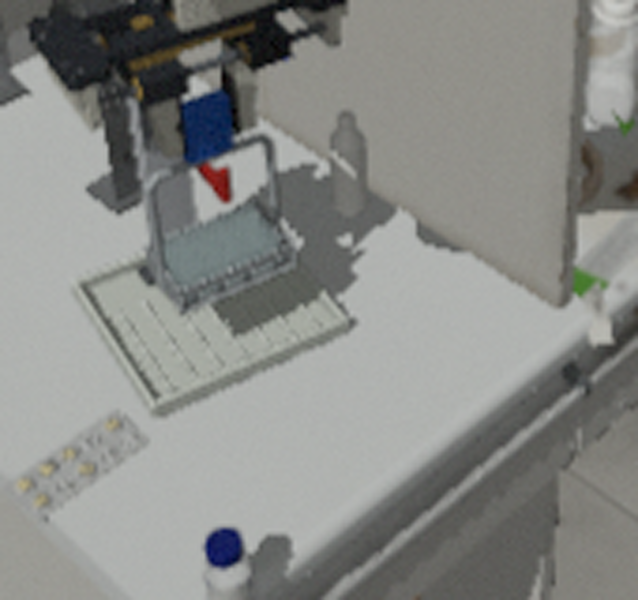

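```bash
python3 -m creep '[[0,0,-0.003,0,10],[0,0,-0.003,0,10],[0,0,-0.003,0,10],[0,0,-0.003,0,10],[0,0,-0.003,0,36],[0,0,-0.003,0,37],[0,0,-0.003,0,38],[0,0,-0.003,0,39]]'
python3 -m creep '[[0,0,0,0,40],[0,0,0,0,42],[0,0,0,0,46],[0,0,0,0,50],[0,0,0,0,56],[0,0,0,0,62],[0,0,0,0,66],[0,0,0,0,66]]'
python3 - <<'E'
from h import *
o=ctrl.get_obs();print(o['force'],o['moment'],o['tool_pos'],o['opening'])
for n in('scene','top'):
    s=snap(n,n+'12')
    c=s['img'][140:265,155:285] if n=='top' else s['img'][190:350,140:310]
    cv2.imwrite('pics/'+n+'12b.png',cv2.resize(c,(624,600) if n=='top' else (638,600),interpolation=cv2.INTER_CUBIC))
E
```

```text
clock: 22.58
tool_pos: [0.5497, 0.1183, 0.1896]
orientation: [-180.0, -0.0, 166.5]
force: [-0.5, 0.8, -0.6]
opening: 0.0385
clock: 23.25
tool_pos: [0.5497, 0.1183, 0.1899]
orientation: [180.0, 0.0, 166.5]
force: [-0.5, 0.8, 0.0]
opening: 0.0652
[-0.52091936  0.78133722  0.0027054 ] [-0.03881066 -0.03111981 -0.05703543] [0.54970067 0.11831426 0.18987654] 0.06519297099384894
```

View pics/scene12b.png

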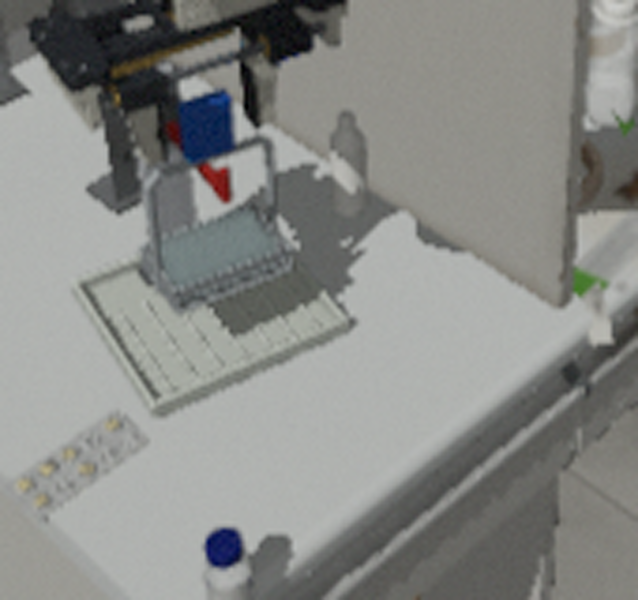

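```bash
python3 -m creep '[[0,0,-0.05,0,66],[0,0,-0.12,0,66],[0,0,-0.2,0,66],[0,0,-0.3,0,66],[0,0,-0.42,0,66],[0,0,-0.55,0,66],[0,0,-0.7,0,66],[0,0,-0.8,0,66]]'
python3 -m creep '[[0.1,0,-0.15,0,66],[0.2,0,-0.3,0,66],[0.35,0,-0.45,0,66],[0.5,0,-0.6,0,66],[0.65,0,-0.75,0,66],[0.8,0,-0.8,0,66],[0.8,0,-0.8,0,66],[0.8,0,-0.8,0,66]]'
python3 - <<'E'
from h import *
for n in('scene','top'):
    s=snap(n,n+'13')
    c=s['img'][140:265,155:285] if n=='top' else s['img'][190:350,140:310]
    cv2.imwrite('pics/'+n+'13b.png',cv2.resize(c,(624,600) if n=='top' else (638,600),interpolation=cv2.INTER_CUBIC))
E
```

```text
clock: 24.02
tool_pos: [0.5503, 0.1184, 0.2725]
orientation: [179.9, 0.1, 166.5]
force: [1.0, -0.2, 0.5]
opening: 0.0659
clock: 24.68
tool_pos: [0.4717, 0.1372, 0.3512]
orientation: [179.9, 0.1, 166.6]
force: [0.1, -0.3, -0.3]
opening: 0.0656
```

View pics/scene13b.png

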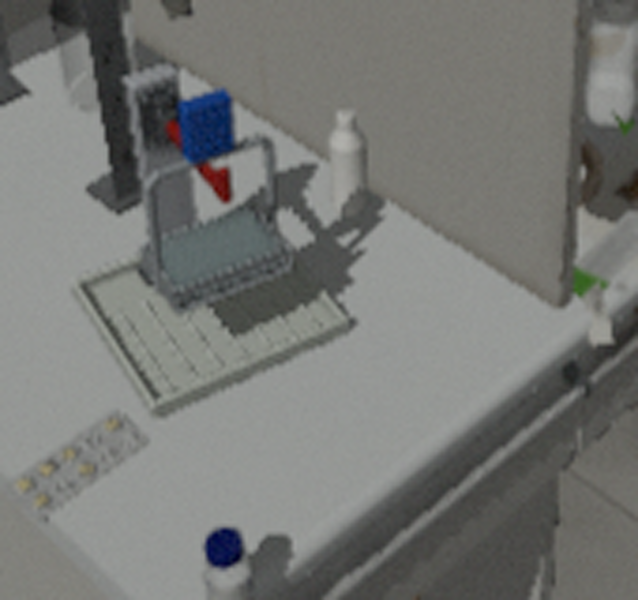

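View pics/top13b.png

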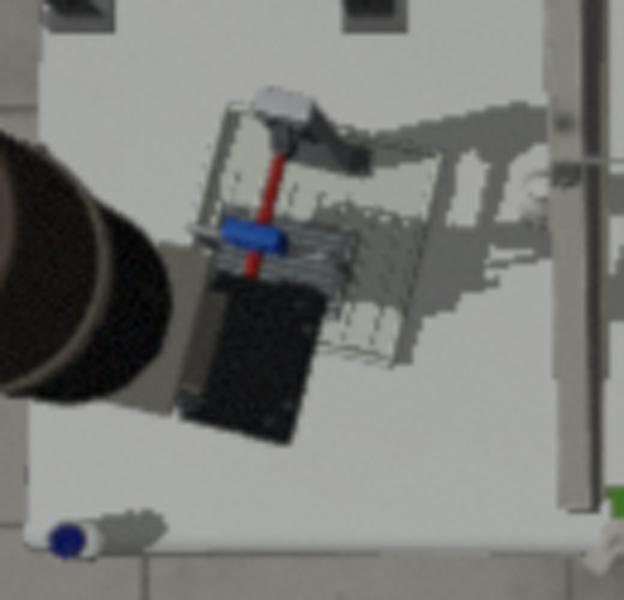

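```bash
python3 -m creep '[[0.1,0,-0.05,0,66],[0.2,0,-0.1,0,66],[0.3,0,-0.15,0,66],[0.4,0,-0.2,0,66],[0.4,0,-0.2,0,66],[0.4,0,-0.2,0,66],[0.4,0,-0.2,0,66],[0.4,0,-0.2,0,66]]'
python3 -m creep '[[0,0,0,0,66],[0,0,0,0,66],[0,0,0,0,66],[0,0,0,0,66],[0,0,0,0,66],[0,0,0,0,66],[0,0,0,0,66],[0,0,0,0,66]]'
python3 - <<'E'
from h import *
d={}
for n in('scene','top'):
    s=snap(n,n+'14')
a=ld('scene13')['img'][190:350,140:310].astype(int);b=ld('scene14')['img'][190:350,140:310].astype(int)
for n in('scene13','scene14','top13','top14'):
    im=ld(n)['img']; hsv=cv2.cvtColor(im,cv2.COLOR_BGR2HSV); m=(hsv[...,0]>100)&(hsv[...,0]<130)&(hsv[...,1]>150)&(hsv[...,2]>40)
    r=(slice(205,240),slice(175,215)) if n[0]=='s' else (slice(175,200),slice(195,222))
    ys,xs=np.where(m[r]); print(n,len(xs),(xs.mean()+r[1].start).round(2),(ys.mean()+r[0].start).round(2))
A=ld('top14');B=ld('scene14')
def cen(n):
    im=ld(n)['img']; hsv=cv2.cvtColor(im,cv2.COLOR_BGR2HSV); m=(hsv[...,0]>100)&(hsv[...,0]<130)&(hsv[...,1]>150)&(hsv[...,2]>40)
    r=(slice(205,240),slice(175,215)) if n[0]=='s' else (slice(175,200),slice(195,222))
    ys,xs=np.where(m[r]); return xs.mean()+r[1].start,ys.mean()+r[0].start
p,e=tri(A,cen('top14'),B,cen('scene14')); print('grip',p,e,'expected',[*SEAT,.2005])
cv2.imwrite('pics/s14.png',cv2.resize(B['img'][190:350,140:310],(638,600),interpolation=cv2.INTER_CUBIC))
E
```

```text
clock: 25.45
tool_pos: [0.433, 0.1464, 0.3697]
orientation: [-180.0, -0.0, 166.5]
force: [-0.1, 0.6, 0.1]
opening: 0.0662
clock: 26.12
tool_pos: [0.433, 0.1463, 0.3698]
orientation: [-180.0, -0.0, 166.5]
force: [1.0, -0.5, 0.1]
opening: 0.0662
scene13 210 194.2 223.13
scene14 212 194.22 223.2
top13 66 207.47 188.76
top14 66 207.48 188.8
grip [0.55046386 0.11734348 0.20127835] 0.000321972277297213 expected [np.float64(0.5515), np.float64(0.117), 0.2005]
```

View pics/s14.png

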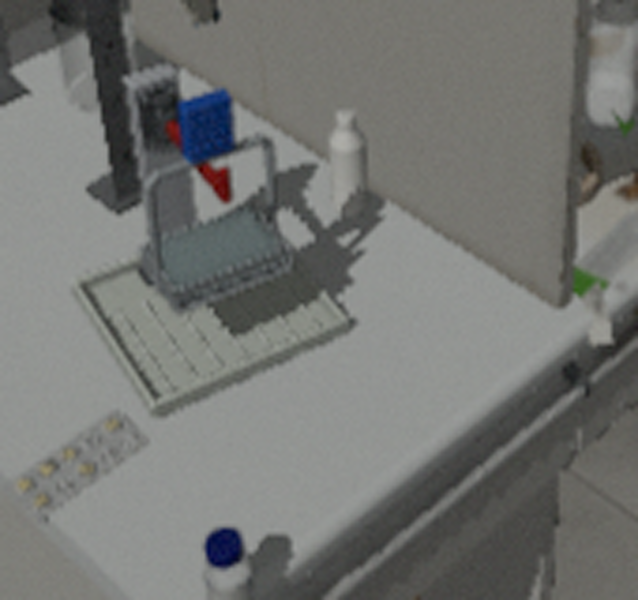

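The rack hangs still on the seat and the robot is clear of everything, so I'm handing the job in.

```bash
python3 -c "
from plant import workorder
print(workorder.close_job())"
```

```text
the job is handed in; nothing more can be done
None
```

The job is done and handed in: the red hook is swung out and the rack hangs on it, over the drip tray, with the gripper clear. It took about 26 s of the 64 s allowed.

- **Hook:** I pushed it round from behind with the closed fingers until about 6.5 N built up at the stop. From above it then pointed at about 166.2°. The tray corners put straight out at about 166.8°, roughly half a degree away, which is within what the cameras can resolve.
- **Rack:** I gripped it by the ends of the blue grip, lifted it level and turned it square to the hook. I carried it over the nose and lowered it. The bar met the hook at the expected height. The last 0.5 mm step pressed with about 6 N, so I backed off 0.3 mm before letting go.
- **Last checks:** The grip measured (0.550, 0.117, 0.201) m, within about 1.5 mm of the expected hanging position. It moved less than 0.1 pixel in either camera over the last 1.5 s or so. The tool force was near zero.
- **Bystanders:** The blister pack, vial and white bottle look unmoved in the pictures. I only judged the tape roll, flask and dropper bottle by eye, before I touched the hook, and did not measure them. The arm did not go near them after that.

No check failed. The finger met the hook about 3 mm before I expected, within the error of my first estimate of the stand's position. I re-measured the hook before hanging the rack.

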